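Hang a tile carrier on the drying rail

TASK

Take the orange tile carrier by its upright grip tab, lift its steel hook over the front lip of the drying rail and lower it onto the sprung track behind the lip. Then, pressing lightly, slide it along the rail until the hook drops into the notch in the track; lower it fully home on the channel floor and let go so that it hangs there upright and still. Be gentle: never push the carrier against the rail or track with more than about 25 N, and leave the vial, the pot and the magnifier where they stand.

Things in the scene. Friction and masses are not known exactly. Their poses are not given: they have to be found in the camera images.
- grip (a point): Where to hold the loose orange carrier's upright grip tab: 146 mm above the foot's underside, straight above the hook tongue. Tab 10 mm thick (x), 28 mm wide (y), from 31 mm below to 19 mm above this point, free on both x sides: close the fingers along x. Axes of the carrier: z up, +x from tile side to hook side, y along its width. The bridge below has its underside 38 mm below this point.
- tip (a point): Centre of the lower end of the carrier's steel hook tongue, 66 mm straight below point grip, 80 mm above the foot's underside; axes as point grip. The tongue hangs 28 mm down from the bridge, 5 mm thick (x), 20 mm wide (y); its last 2 mm are 18 mm wide. Between it and the face plate (x = -15 mm) the carrier is open below: there the rail's lip goes.
- carrier: The whole carrier, 160 g or so, standing on its foot; origin straight below the tongue, level with the foot's underside. The bridge runs to a 4 mm face plate, 40 mm wide (x -19 to -15 mm), that goes down to the foot (x -60 to -16 mm, 50 mm wide, a blue tile fixed on it). 165 mm tall.
- rail_lip (a point): Middle of the top of the front lip of the grey metal drying rail (fixed to the table, 280 mm long along its y, 24 mm deep along x). Lip 6 mm thick, top 125 mm above the table; the front face goes 80 mm down from it. Axes: z up, y along the rail, +x from front face to back wall. Behind the lip a channel 12 mm wide (centre at x = +9 mm), then a back wall as high as the lip.
- track_mid (a point): On the channel's centre line, middle of the rail, level with the top of the sprung track (12 mm below the lip top); axes as point rail_lip. The track gives way downward by up to 6 mm (about 1.3 N at first, 0.6 N per mm more), then is rigid. Its one notch is 24 mm wide along y, straight-sided, its middle anywhere within 25 mm of here along y: not measured, to be felt for.
- rail_floor (a point): Middle of the rail's rigid channel floor, on the centre line, 24 mm below the lip top, 12 mm below the track's top; axes as point rail_lip. It can be reached only through the notch: fully home, the tongue's tip stands on it. It moves with the rail, not with the notch.
- rail: The rail as a whole; origin on the table below the channel's centre line, middle of its length; axes as point rail_lip. From y = 85 mm outward on both sides a fixed black cover, 2 mm higher than the track, fills the channel; end posts, 5 mm higher than the lip, from y = 140 mm. The hung carrier has its face plate before the front face and its +x along the rail's +x.
- vial: Bystander: small glass vial, 24 x 24 x 44 mm, origin at the centre of its underside.
- pot: Bystander: frosted lidded pot, 50 x 50 x 38 mm, origin at the centre of its underside.
- magnifier: Bystander: small black loupe, 34 x 34 x 30 mm, origin at the centre of its underside.
Mind the look-alikes: they are no part of the job. Of the things that look like the carrier, take the one that is farthest to the robot's left at the start.

How it is judged:
By the outcome, as a careful person would: the job done as asked, in the order asked, and still so for the second after the job is handed in, with the robot touching nothing.
It also fails if it takes over 51 s, if anything falls off the work surface, if the arm or the gripper's body presses on something with over 40 N, if the wrist force passes 120 N, or if a joint passes its speed limit or range.

ROBOT

A 6-joint arm with a two-finger parallel gripper is mounted at the origin on a cart in front of the work surface, level with it; the furniture and walls round the work are solid. World frame = base frame: x ahead of the robot, y to its left, z up, the work surface at z = 0. Lengths are in m, angles in rad, forces in N, time in s.
With the tool pointing down it reaches from about 0.275 to 0.825 m from the base axis. Payload 4.9 kg.
Tool frame: the origin (TCP) lies midway between the tips of the shut fingers; the grasp point (between the pads) lies 19 mm behind it (grip_point_offset is the distance from the TCP to the grasp point, in m); z points along the fingers, x is the direction in which the jaws open and shut, and the axes are right-handed (so a half turn about z gives the same grasp; the last joint's range is limited). The gripper opens to 85 mm and grips with 20 to 120 N. Pads are 22 mm wide; open, the fingers measure 114 mm over their backs; the gripper's body (76 mm by 85 mm) begins 54 mm behind the grasp point. The pads swing forward as they close: fully open they stand 13 mm farther back than shut.
Start: joints at [1.017, 0.326, -0.193, 1.052, 0, 1.437], TCP at [0.224, 0.502, 0.231] pointing down, gripper open.
Joint ranges: [-2.65, 2.65], [-0.97, 1.79], [-1.3, 1.35], [-1.93, 2.1], [-1.47, 1.37], [-3.14, 3.14]. Speed limits (rad/s): [2.57, 2.57, 3.14, 3.14, 3.14, 3.14].

INTERFACE

Orientations are given as a rotation vector (axis times angle).
In Python, from cell import * gives the robot as it stands. Calls block until the motion is done:
- movep(position, orientation): joint-space move of the TCP to a pose.
- move_l(position, velocity=0.15, rot=None, until_force=None): straight line of the TCP; rot=None keeps the orientation; velocity is the mean speed in m/s. With until_force (N) it stops when the force on the tool has changed by that much, and returns True; else False.
- set_joints(angles): joint-space move.
- let_go() and grab(newtons=None): open the fingers fully, or close them until they stop; newtons is the grip in N (None keeps the last).
- sleep(seconds).
- ik(position, orientation): joint angles nearest the present ones, or None.
- get_state(): the state.
- grab_frame(name): name is "scene" or "top" or "wrist"; returns a dict with "img" (420x560x3 uint8, red, green, blue), "fx", "fy", "cx", "cy" (pixels), "cam_to_world" (4x4, takes a point from camera to world coordinates); the wrist camera has in their place "T_tool_cam" (4x4, takes a point from camera to tool coordinates, whose origin is the TCP and whose axes are the tool frame's). Camera axes: x right, y down, z forward; pixel columns grow to the right and rows downward; lengths in m; the calibration is good to about 2 mm. A picture is of the moment at which its call begins: read the wrist's pose just before it. There is no depth.
A pose or a line that the arm cannot do raises MotionError and nothing moves.
- sign_off(): hands the job in, once; it reports no verdict.
Trained networks look in the newest picture that a camera, given by its name, has taken for a name from the list of things; names that differ only in an ending like _2 or _b are one class to them, and where a whole thing is asked for, a point or a joint stands for the part that bears it (a point fixed in the world has none). Each returns a list of dicts, best first, with "score" (0 to 1); they miss things now and then, are a little off and sometimes report something else, mostly with a low value. They report only what shows in the picture. A call takes as long as a camera call. They do not tell look-alikes from the thing itself.
- spot_in(camera, name): "centre" ([column, row] in pixels, amid what is visible of it).
- silhouettes(camera, name): "mask" (420x560 bool, what is visible of it) and "centre" ([column, row] in pixels, amid what is visible of it).
- tip_of(camera, name): "centre" ([column, row] in pixels: a listed point, or the origin of a listed thing).
The state is a dict: "clock": time; "q": joint angles; "joint_velocities": joint speeds; "tau": joint torques, N m; "position": TCP position; "eef_rot": TCP orientation; "contact_force": force on the tool from outside, world axes, zero at the start; "wrist_torque": the same for the moment, N m; "finger_gap": opening from 0.0 (shut) to 1.0 (fully open).
Only numpy, scipy, OpenCV 4.12 (cv2) and the standard library are available. Lean on these libraries where they do the work, as an engineer would, in place of code of your own. Each camera call takes 0.05 s, during which the arm holds its last target.

## Working session

There is one attempt and no reset: what is moved stays moved. The work goes in short steps, each a Python script; the robot and the scene stay as the last script left them, time stands still between calls to the robot, and variables do not carry over. Pictures are saved under pics/ and viewed, and the job is handed in when it is done.

```bash
mkdir -p pics; ls; cat > h.py <<'E'
from cell import *
import numpy as np, cv2
from scipy.spatial.transform import Rotation as R
def save(n,img,s=1):
    cv2.imwrite('pics/'+n,cv2.resize(img[:,:,::-1],None,fx=s,fy=s,interpolation=cv2.INTER_CUBIC))
def ray(f,px):
    d=np.array([(px[0]-f['cx'])/f['fx'],(px[1]-f['cy'])/f['fy'],1.0]); T=np.array(f['cam_to_world'])
    return T[:3,3],T[:3,:3]@d
def atz(f,px,z):
    o,d=ray(f,px); return o+d*(z-o[2])/d[2]
def tri(rs):
    A=np.zeros((3,3));b=np.zeros(3)
    for o,d in rs:
        d=d/np.linalg.norm(d);P=np.eye(3)-np.outer(d,d);A+=P;b+=P@o
    x=np.linalg.solve(A,b)
    res=[np.linalg.norm((np.eye(3)-np.outer(d,d)/(d@d))@(x-o)) for o,d in rs]
    return x,res
def wristT(st,f):
    T=np.eye(4);T[:3,:3]=R.from_rotvec(st['eef_rot']).as_matrix();T[:3,3]=st['position'];return T@np.array(f['T_tool_cam'])
def proj(f,p):
    T=np.linalg.inv(np.array(f['cam_to_world']));c=T[:3,:3]@np.array(p)+T[:3,3]
    return np.array([f['fx']*c[0]/c[2]+f['cx'],f['fy']*c[1]/c[2]+f['cy']])
E
python3 - <<'E'
from h import *
np.set_printoptions(precision=4,suppress=True)
for c in ['scene','top']:
    f=grab_frame(c);save(c+'0.png',f['img'],1.4)
    print(c,f['fx'],f['cx'],f['cy'],np.array(f['cam_to_world']))
    for n in ['grip','tip','carrier','rail_lip','track_mid','rail_floor','rail','vial','pot','magnifier']:
        print(n,[(np.round(d['centre'],1).tolist(),round(d['score'],2)) for d in tip_of(c,n)])
st=get_state();f=grab_frame('wrist');save('wrist0.png',f['img']);print(st,f['T_tool_cam'])
E
```

```text
pics
scene 445.00488474164854 272.6480829100894 207.43823523196534 [[ 0.8975 -0.2807  0.34    0.2263]
 [-0.4408 -0.5873  0.6788 -0.8259]
 [ 0.0092 -0.7591 -0.6509  0.739 ]
 [ 0.      0.      0.      1.    ]]
grip [([330.5, 249.9], 0.88), ([404.9, 269.5], 0.82), ([245.0, 260.1], 0.61), ([281.8, 201.1], 0.6)]
tip [([332.8, 270.4], 0.83), ([397.3, 295.4], 0.78), ([248.6, 283.1], 0.73), ([281.8, 222.6], 0.58)]
carrier [([328.9, 299.8], 0.95), ([280.9, 248.9], 0.75), ([387.3, 317.7], 0.64), ([246.6, 309.4], 0.56)]
rail_lip [([236.5, 142.3], 0.88)]
track_mid [([239.1, 142.9], 0.96)]
rail_floor [([245.0, 147.3], 0.84)]
rail [([243.0, 176.3], 0.96), ([184.1, 193.9], 0.68)]
vial [([198.7, 235.2], 0.46)]
pot [([187.6, 195.9], 0.84)]
magnifier [([330.7, 227.1], 0.49), ([283.4, 205.1], 0.42)]
top 426.8741300324841 280.7025099905865 213.45095945429478 [[-0.0245 -0.9829  0.1827  0.3672]
 [-0.9994  0.0285  0.0189 -0.1688]
 [-0.0238 -0.1821 -0.983   1.1311]
 [ 0.      0.      0.      1.    ]]
grip [([404.6, 159.7], 0.91), ([352.9, 262.3], 0.9), ([304.1, 208.3], 0.88), ([367.6, 194.0], 0.88)]
tip [([
[... 358 characters left out ...]
al [([252.0, 279.1], 0.6)]
pot [([190.4, 278.7], 0.79)]
magnifier [([295.5, 169.8], 0.57)]
{'clock': 1.1, 'q': array([ 1.0168,  0.3262, -0.1926,  1.052 ,  0.    ,  1.4366]), 'joint_velocities': array([-0.0014,  0.0005,  0.0007, -0.0007, -0.001 , -0.0001]), 'tau': array([  0.001 , -44.3341,  26.276 ,   0.0011,  -0.0001,   0.    ]), 'position': array([0.2242, 0.5023, 0.2313]), 'eef_rot': array([-2.6355, -1.7098, -0.    ]), 'contact_force': array([0.201 , 0.2507, 0.6362]), 'wrist_torque': array([-0.0049, -0.0487, -0.0282]), 'finger_gap': 1.001409032846466} [[ 1.     -0.     -0.0001  0.0004]
 [ 0.0001  0.9485  0.3169 -0.0822]
 [ 0.0001 -0.3169  0.9485 -0.1432]
 [ 0.      0.      0.      1.    ]]
```

View pics/scene0.png

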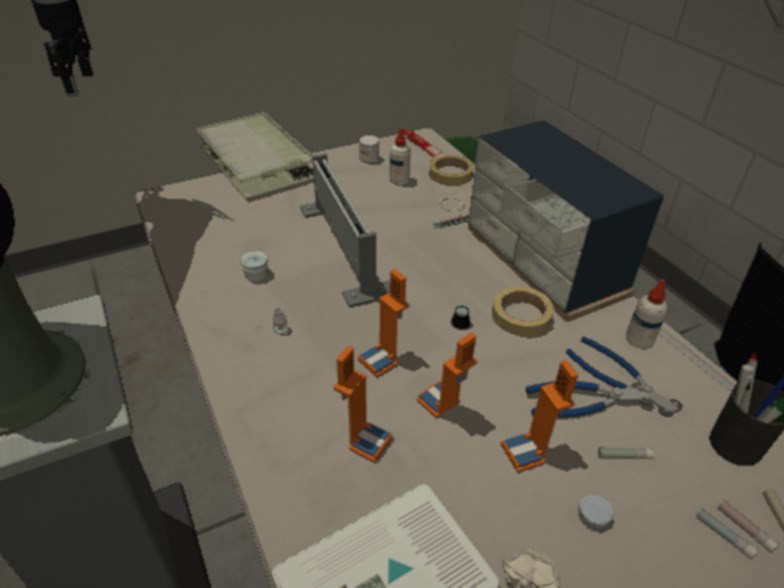

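View pics/top0.png

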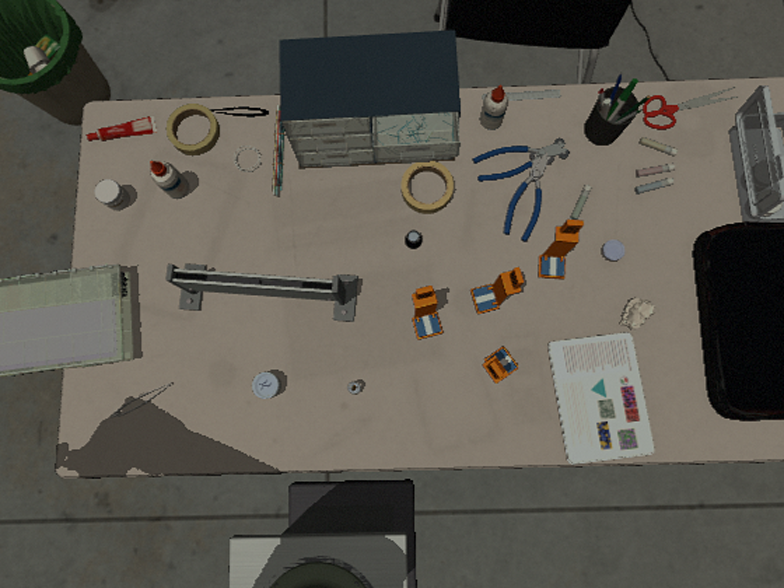

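```bash
python3 - <<'E'
from h import *
np.set_printoptions(precision=4,suppress=True)
s=grab_frame('scene');t=grab_frame('top')
for n,a,b in [('grip',(281.8,201.1),(304.1,208.3)),('tip',(281.8,222.6),(303.6,209.8)),('lip',(236.5,142.3),(177.3,203.2)),('track',(239.1,142.9),(181,200.3)),('floor',(245,147.3),(179.5,198.4))]:
    print(n,tri([ray(s,a),ray(t,b)]))
print('carr',atz(s,(280.9,248.9),0),atz(t,(299.5,221),0))
for n,a,z in [('vial',(252,279.1),.02),('pot',(190.4,278.7),.02),('mag',(295.5,169.8),0.015)]: print(n,atz(t,a,z))
# all carriers by grip in top at z .146
for a in [(404.6,159.7),(352.9,262.3),(304.1,208.3),(367.6,194)]: print(atz(t,a,.146))
c=s['img'];save('c1.png',c[110:290,200:360],4.5)
c=t['img'];save('c2.png',c[150:260,110:340],3.4)
E
```

```text
grip (array([ 0.5591, -0.2047,  0.1527]), [np.float64(0.0006270662815381331), np.float64(0.0006270662815381634)])
tip (array([ 0.5642, -0.2046,  0.0915]), [np.float64(0.003865866747358542), np.float64(0.0038658667473586445)])
lip (array([0.5874, 0.105 , 0.1104]), [np.float64(0.0025641965130390053), np.float64(0.0025641965130389116)])
track (array([0.5924, 0.0956, 0.1129]), [np.float64(0.003995458187433437), np.float64(0.003995458187433678)])
floor (array([0.6073, 0.1046, 0.0889]), [np.float64(0.0005839954382765919), np.float64(0.000583995438276345)])
carr [ 0.5649 -0.195   0.    ] [ 0.5554 -0.197   0.    ]
vial [ 0.4037 -0.0692  0.02  ]
pot [0.4088 0.0905 0.02  ]
mag [ 0.6937 -0.1903  0.015 ]
[ 0.6721 -0.4487  0.146 ]
[ 0.4318 -0.3123  0.146 ]
[ 0.561  -0.2051  0.146 ]
[ 0.5909 -0.3557  0.146 ]
```

View pics/c1.png

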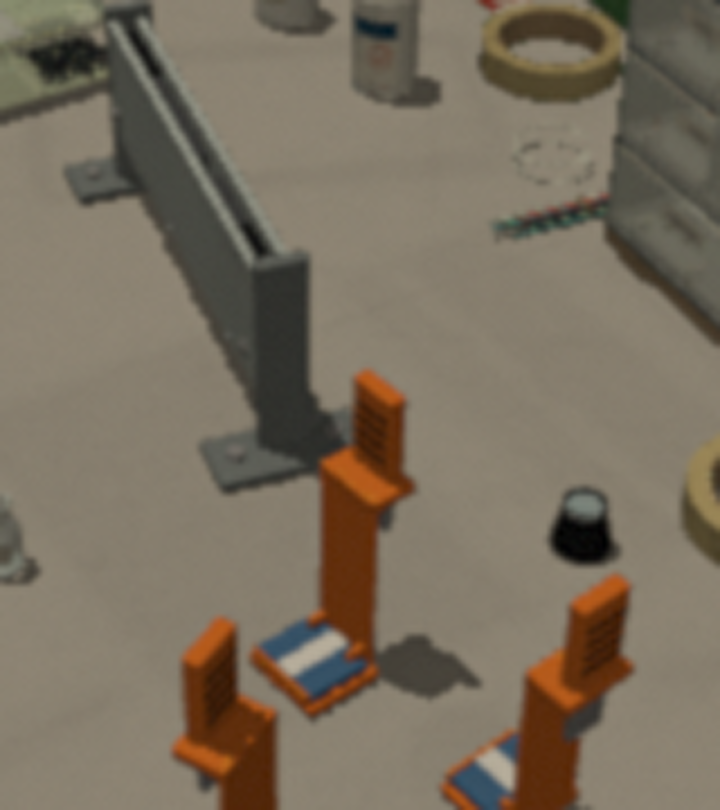

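View pics/c2.png

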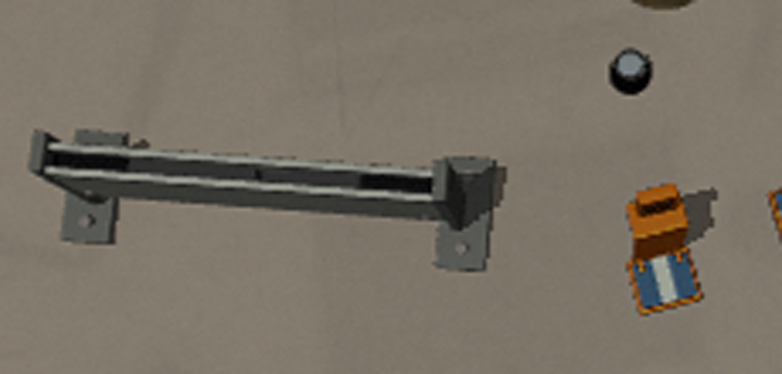

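```bash
cat >> h.py <<'E'
def rotyaw(a): # jaws (tool x) along world yaw a, pointing down
    return R.from_matrix(np.array([[np.cos(a),np.sin(a),0],[np.sin(a),-np.cos(a),0],[0,0,-1]])).as_rotvec()
def wf():
    st=get_state();f=grab_frame('wrist');f['cam_to_world']=wristT(st,f);return f
E
python3 - <<'E'
from h import *
np.set_printoptions(precision=4,suppress=True)
for a in (0,np.pi):
    for p in [(.56,-.205,.3),(.60,.1,.3)]: print(a,ik(p,rotyaw(a)))
import pickle
rec=[]
for i,(p,names) in enumerate([((.60,.1,.30),['rail_lip','track_mid','rail_floor','rail']),((.56,.02,.30),['rail_lip','track_mid','rail_floor','rail']),((.56,-.205,.30),['grip','tip','carrier']),((.56,-.205+.06,.27),['grip','tip','carrier'])]):
    movep(p,rotyaw(0)); sleep(.2)
    f=wf();save(f'w{i}.png',f['img'],1.4);print(p,get_state()['position'],get_state()['clock'])
    f['r']={}
    for n in names:
        r=[(np.round(d['centre'],1).tolist(),round(d['score'],2)) for d in tip_of('wrist',n)]
        f['r'][n]=r;print(n,r)
    rec.append(f)
pickle.dump(rec,open('rec.pkl','wb'))
E
```

```text
0 [-0.4747  0.3823  0.0645  1.253   0.      1.0961]
0 [0.0439 0.4062 0.1003 1.2649 0.     1.6147]
3.141592653589793 [-0.4747  0.3823  0.0645  1.253   0.     -2.0455]
3.141592653589793 [ 0.0439  0.4062  0.1003  1.2649  0.     -1.5269]
(0.6, 0.1, 0.3) [0.5998 0.1007 0.3   ] 3.5
rail_lip [([270.5, 198.3], 0.8), ([278.0, 200.1], 0.54)]
track_mid [([280.6, 195.5], 0.95), ([256.1, 392.8], 0.6), ([157.9, 279.7], 0.24)]
rail_floor [([279.2, 193.1], 0.69)]
rail [([282.6, 175.7], 0.79)]
(0.56, 0.02, 0.3) [0.5604 0.0208 0.2999] 4.4
rail_lip [([284.2, 387.1], 0.62), ([316.0, 113.7], 0.59)]
track_mid []
rail_floor [([318.9, 108.9], 0.7)]
rail [([311.6, 112.5], 0.68)]
(0.56, -0.205, 0.3) [ 0.5603 -0.2035  0.3003] 5.75
grip [([155.8, 297.4], 0.94), ([284.0, 195.7], 0.89), ([302.3, 334.8], 0.65)]
tip [([296.5, 297.8], 0.97), ([367.5, 365.0], 0.75), ([286.3, 179.6], 0.73), ([176.9, 269.4], 0.65)]
carrier [([193.7, 245.1], 0.87), ([353.9, 325.3], 0.79), ([283.4, 165.9], 0.73), ([301.2, 268.4], 0.7)]
(0.56, -0.145, 0.27) [ 0.5604 -0.146   0.2706] 6.525
grip [([284.0, 266.1], 0.85), ([302.9, 401.0], 0.61)]
tip [([172.3, 324.9], 0.92), ([287.0, 235.6], 0.7), ([299.9, 356.9], 0.64)]
carrier [([283.7, 211.9], 0.86), ([191.6, 291.3], 0.6), ([353.7, 370.5], 0.55)]
```

View pics/w0.png

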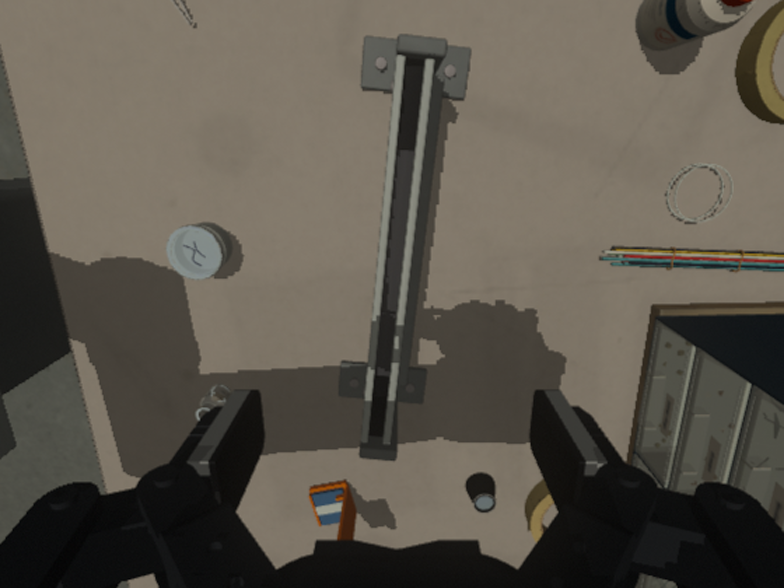

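View pics/w1.png

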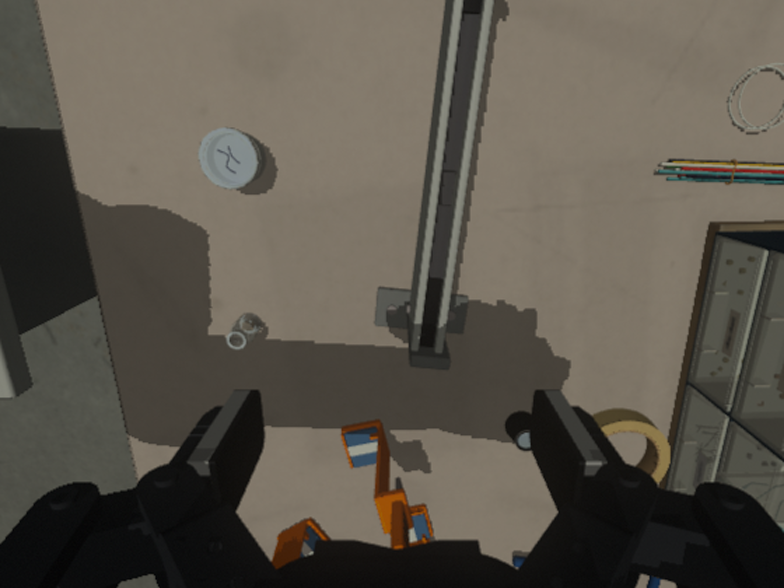

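View pics/w3.png

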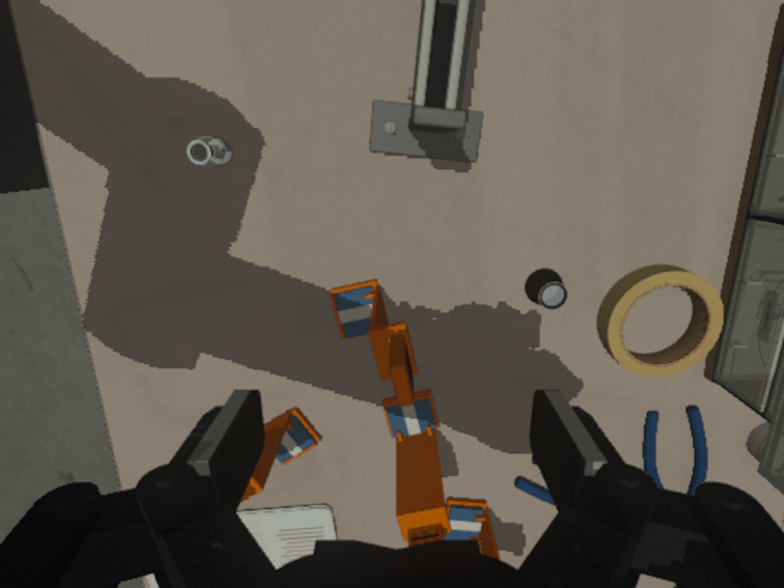

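```bash
python3 - <<'E'
from h import *
import pickle
rec=pickle.load(open('rec.pkl','rb'))
def rect(f,x0,x1,y0,y1,z,res):
    # out rows: x decreasing downward; cols: y decreasing to right
    xs=np.arange(x1,x0,-res);ys=np.arange(y1,y0,-res)
    X,Y=np.meshgrid(xs,ys,indexing='ij')
    T=np.linalg.inv(f['cam_to_world']);P=np.stack([X,Y,np.full_like(X,z)],-1)@T[:3,:3].T+T[:3,3]
    return cv2.remap(f['img'],(f['fx']*P[...,0]/P[...,2]+f['cx']).astype(np.float32),(f['fy']*P[...,1]/P[...,2]+f['cy']).astype(np.float32),cv2.INTER_CUBIC)
a=[rect(f,.56,.65,-.06,.27,.125,.00045) for f in rec[:2]]
s=grab_frame('scene');t=grab_frame('top')
a.append(rect(t,.56,.65,-.06,.27,.125,.00045))
img=np.vstack(a); print(img.shape);save('rect.png',img)
E
```

```text
(600, 734, 3)
```

View pics/rect.png

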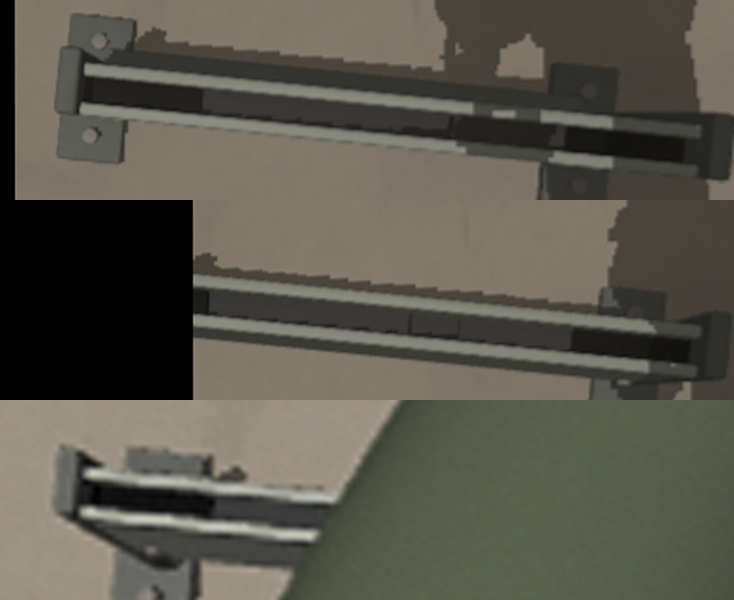

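```bash
cat >> h.py <<'E'
def rect(f,x0,x1,y0,y1,z,res):
    xs=np.arange(x1,x0,-res);ys=np.arange(y1,y0,-res)
    X,Y=np.meshgrid(xs,ys,indexing='ij')
    T=np.linalg.inv(f['cam_to_world']);P=np.stack([X,Y,np.full_like(X,z)],-1)@T[:3,:3].T+T[:3,3]
    return cv2.remap(f['img'],(f['fx']*P[...,0]/P[...,2]+f['cx']).astype(np.float32),(f['fy']*P[...,1]/P[...,2]+f['cy']).astype(np.float32),cv2.INTER_CUBIC)
E
python3 - <<'E'
from h import *
import pickle
np.set_printoptions(precision=4,suppress=True)
rec=pickle.load(open('rec.pkl','rb'))
res=.00045
for k,(c0,c1) in [(0,(115,440)),(1,(215,560))]:
    im=rect(rec[k],.56,.65,-.06,.27,.125,res).astype(float)
    # neutral-grey brightness vs tan: strips have low saturation
    g=im.mean(2); sat=im.max(2)-im.min(2)
    for nm,r0 in [('back',lambda c:70+(c-100)*.095+(0 if k==0 else 6.)),('front',lambda c:111+(c-100)*.1+(0 if k==0 else 6.))]:
        pts=[]
        for c in range(c0,c1,3):
            r=int(r0(c)); 
            w=slice(r-17,r+18); m=(g[w,c]>118)&(sat[w,c]<27)
            if 7<m.sum()<18: pts.append((c,r-17+np.nonzero(m)[0].mean(),m.sum()))
        pts=np.array(pts); 
        if len(pts)<10: print(k,nm,len(pts));print(np.round(g[40:140,300]),np.round(sat[40:140,300]));continue
        p=np.polyfit(pts[:,0],pts[:,1],1);rs=pts[:,1]-np.polyval(p,pts[:,0])
        # world: x=.65-row*res ; y=.27-col*res
        sl=p[0]  # dx/dy = row slope: dx=-sl*dcol*res; dy=-dcol*res -> dx/dy=sl
        xa=.65-(p[0]*((.27-.10)/res)+p[1])*res
        print(k,nm,len(pts),pts[:,2].mean()*res,'slope',sl,'x at y=.1',xa,rs.std()*res)
f=rec[0]
E
```

```text
0 back 105 0.0038699999999999997 slope 0.10269300570863285 x at y=.1 0.6055148429396295 0.00012856703508017708
0 front 91 0.0060230769230769235 slope 0.09968581630883543 x at y=.1 0.5859510350186087 0.00126202942726284
1 back 106 0.003888679245283019 slope 0.10269460400545012 x at y=.1 0.6055664574701523 0.00012342995387407818
1 front 111 0.004905405405405405 slope 0.07780517687517449 x at y=.1 0.5858011593199915 0.0007688409651568215
```

```bash
python3 - <<'E'
from h import *
import pickle
rec=pickle.load(open('rec.pkl','rb'))
save('rz.png',np.vstack([rect(rec[0],.57,.63,.04,.12,.125,.0002),rect(rec[1],.57,.63,.04,.12,.125,.0002)]),1)
im=rect(rec[1],.57,.63,.04,.12,.125,.0002)
print(im[:,100].mean(1).round().astype(int).tolist())
E
```

```text
[121, 120, 120, 120, 120, 120, 120, 120, 120, 121, 121, 121, 121, 121, 121, 121, 121, 121, 121, 121, 121, 121, 121, 121, 121, 121, 121, 121, 121, 121, 121, 120, 120, 121, 121, 121, 121, 121, 121, 121, 121, 121, 121, 121, 121, 121, 121, 121, 121, 121, 121, 121, 121, 121, 122, 122, 122, 121, 121, 121, 121, 120, 120, 120, 120, 120, 120, 120, 120, 121, 121, 121, 121, 121, 121, 121, 121, 121, 121, 121, 121, 122, 124, 124, 122, 117, 111, 105, 98, 89, 82, 77, 73, 70, 68, 67, 68, 69, 70, 69, 69, 68, 69, 71, 72, 74, 78, 85, 92, 98, 105, 111, 118, 122, 124, 125, 127, 129, 129, 130, 131, 132, 134, 135, 136, 137, 136, 136, 134, 130, 125, 120, 114, 108, 99, 90, 82, 77, 71, 65, 61, 59, 58, 57, 56, 56, 56, 57, 57, 57, 57, 56, 56, 56, 56, 56, 56, 56, 56, 56, 56, 57, 56, 56, 56, 55, 55, 55, 56, 56, 56, 56, 56, 57, 57, 57, 57, 57, 57, 57, 57, 57, 57, 57, 57, 56, 56, 56, 56, 55, 54, 53, 53, 56, 60, 65, 71, 78, 89, 97, 103, 110, 117, 122, 125, 126, 128, 129, 130, 131, 130, 130, 131, 132, 133, 133, 132, 132, 132, 130, 125, 119, 112, 104, 95, 85, 77, 70, 66, 60, 56, 56, 57, 58, 58, 58, 57, 57, 57, 57, 57, 57, 57, 58, 56, 54, 53, 56, 63, 72, 81, 91, 101, 108, 112, 115, 117, 120, 121, 121, 120, 120, 120, 120, 119, 119, 119, 119, 119, 119, 119, 119, 119, 119, 120, 120, 120, 120, 120, 120, 120, 119, 119, 119, 119, 119, 119, 120, 120, 120, 119, 119, 120, 120, 120, 120, 120, 120, 120, 120, 120]
```

View pics/rz.png

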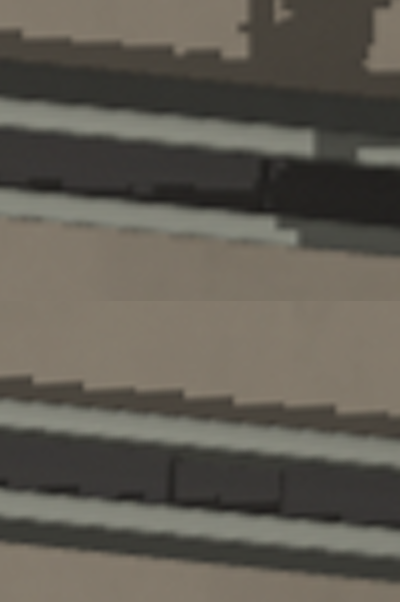

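```bash
python3 - <<'E'
from h import *
import pickle
np.set_printoptions(precision=4,suppress=True)
rec=pickle.load(open('rec.pkl','rb'))
w2,w3=rec[2],rec[3]
s=grab_frame('scene');t=grab_frame('top')
print('grip w',tri([ray(w2,(284,195.7)),ray(w3,(284,266.1))]))
print('grip all',tri([ray(w2,(284,195.7)),ray(w3,(284,266.1)),ray(s,(281.8,201.1)),ray(t,(304.1,208.3))]))
for f,p in [(w2,(284,195.7)),(w3,(284,266.1)),(t,(304.1,208.3)),(s,(281.8,201.1))]: print('z146',atz(f,p,.146))
for f,p in [(w2,(286.3,179.6)),(w3,(287,235.6)),(t,(303.6,209.8)),(s,(281.8,222.6))]: print('tip z80',atz(f,p,.08))
for f,p in [(w2,(283.4,165.9)),(w3,(283.7,211.9)),(t,(299.5,221)),(s,(280.9,248.9))]: print('carr z0',atz(f,p,.0))
a=rect(w2,.47,.62,-.26,-.15,.0,.0003);b=rect(w2,.47,.62,-.26,-.15,.165,.0003)
save('rc.png',np.hstack([a,b]))
E
```

```text
grip w (array([ 0.5608, -0.2033,  0.1449]), [np.float64(0.00010103167513424803), np.float64(0.00010103167513428705)])
grip all (array([ 0.5605, -0.2025,  0.1493]), [np.float64(0.0004612950762046705), np.float64(0.0013967068473220092), np.float64(0.0011915615132307767), np.float64(0.0024703906662653426)])
z146 [ 0.5607 -0.203   0.146 ]
z146 [ 0.5609 -0.2027  0.146 ]
z146 [ 0.561  -0.2051  0.146 ]
z146 [ 0.5622 -0.1975  0.146 ]
tip z80 [ 0.5633 -0.2027  0.08  ]
tip z80 [ 0.5643 -0.2004  0.08  ]
tip z80 [ 0.5702 -0.2062  0.08  ]
tip z80 [ 0.5662 -0.1931  0.08  ]
carr z0 [ 0.5601 -0.202   0.    ]
carr z0 [ 0.5609 -0.1999  0.    ]
carr z0 [ 0.5554 -0.197   0.    ]
carr z0 [ 0.5649 -0.195   0.    ]
```

View pics/rc.png

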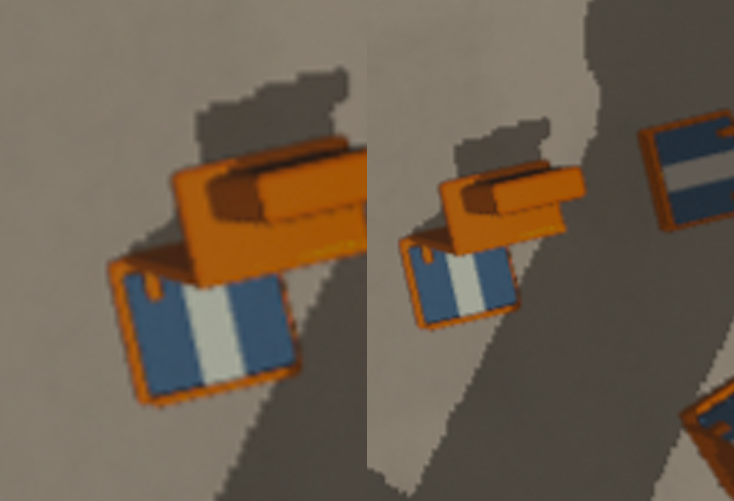

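View pics/w2.png

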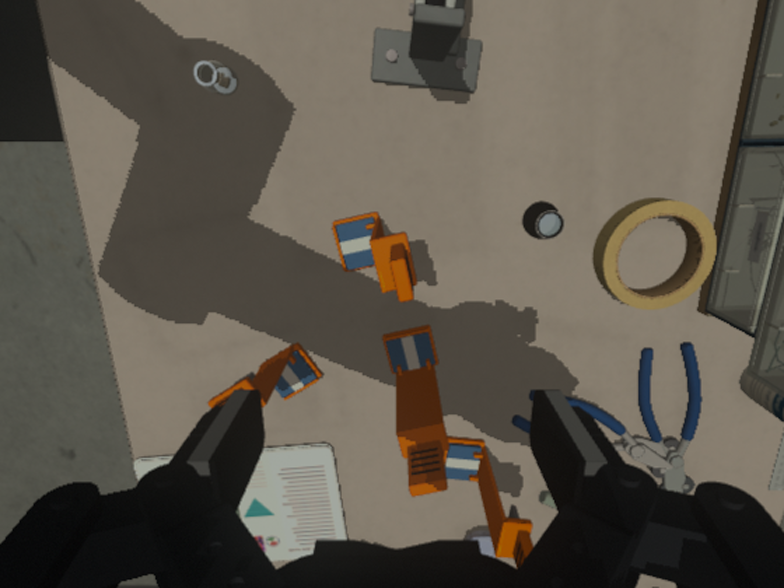

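```bash
python3 - <<'E'
from h import *
np.set_printoptions(precision=4,suppress=True)
a=np.radians(12.5);r=rotyaw(a);g=np.array([.5608,-.2030])
movep([*g,.215],r);sleep(.3)
print(get_state()['contact_force'])
c=move_l([*g,.127],velocity=.08,until_force=6);print('hit',c,get_state()['position'],get_state()['clock'])
if not c:
    f=wf();save('g0.png',f['img'],1.4)
    grab(40);sleep(.2);s=get_state();print(s['finger_gap'],s['position'],s['contact_force'])
    f=wf();save('g1.png',f['img'],1.4)
E
```

```text
[-0.0648 -0.0988  0.8574]
hit False [ 0.5612 -0.2032  0.1276] 8.8417
0.10828570274119315 [ 0.5607 -0.2029  0.1268] [ 0.2771 -0.0372 -1.3341]
```

View pics/g0.png

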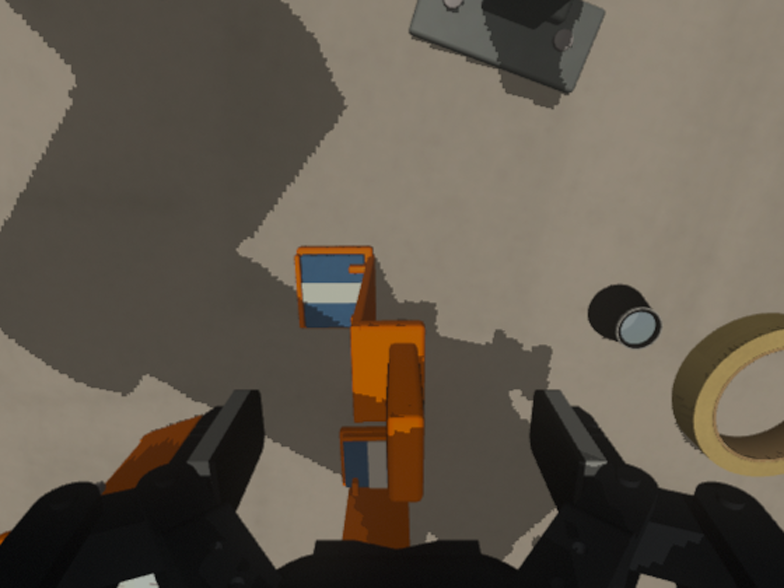

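View pics/g1.png

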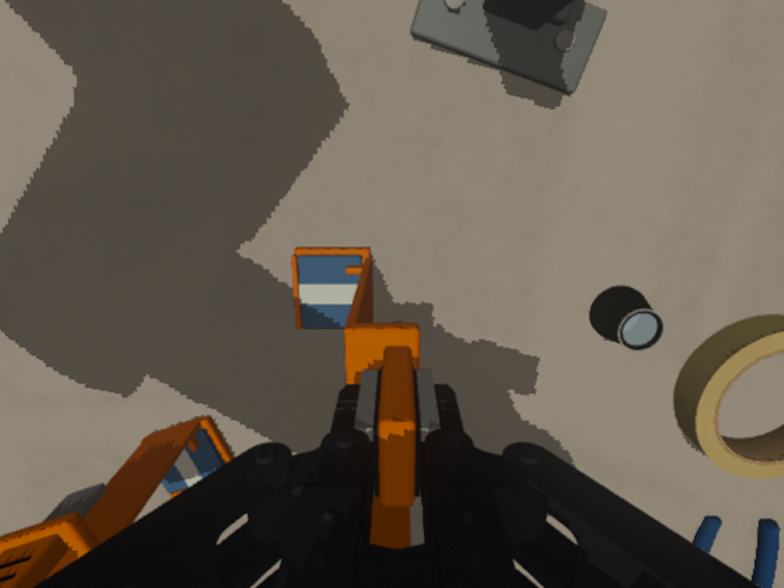

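```bash
python3 - <<'E'
from h import *
import pickle
np.set_printoptions(precision=4,suppress=True)
s0=get_state()['contact_force']
p=get_state()['position']
move_l([p[0],p[1],.245],velocity=.12);sleep(.3)
s=get_state();print('lift',s['finger_gap'],s['contact_force']-s0,s['position'],s['clock'])
ar=-np.arctan(.1027)
move_l([.548,.108,.245],velocity=.15,rot=rotyaw(ar));sleep(.3)
s=get_state();print(s['finger_gap'],s['contact_force'],s['wrist_torque'],s['position'],s['clock'])
f=wf();save('t0.png',f['img'],1.4);pickle.dump(f,open('t0.pkl','wb'));print(f['fx'],f['cx'],f['cy'])
f=grab_frame('scene');save('t0s.png',f['img'][80:290,150:400],3)
E
```

```text
lift 0.1116894617664199 [1.0521 0.2687 0.8713] [ 0.5605 -0.2029  0.2445] 11.25
0.10967294488348626 [ 0.2992 -0.2369 -1.6731] [-0.0249 -0.0236  0.0274] [0.5481 0.1077 0.245 ] 13.775
334.1211414973766 283.1653243836536 213.79325384129592
```

View pics/t0.png

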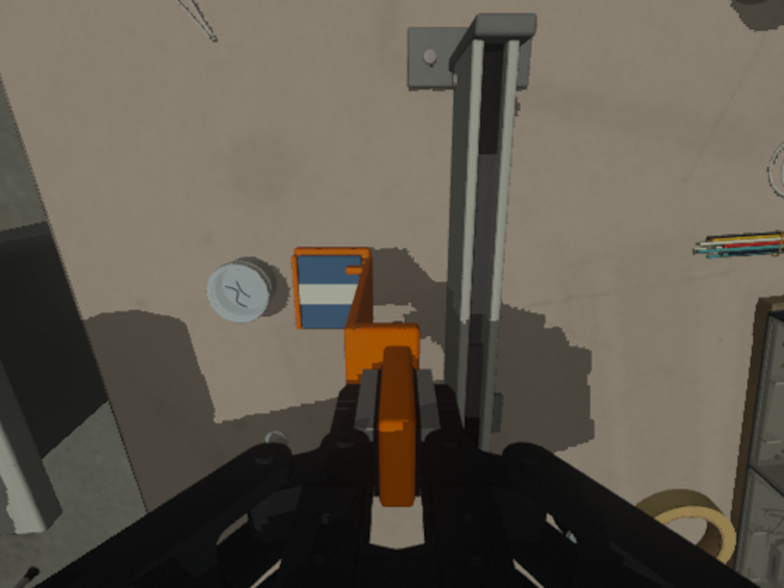

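View pics/t0s.png

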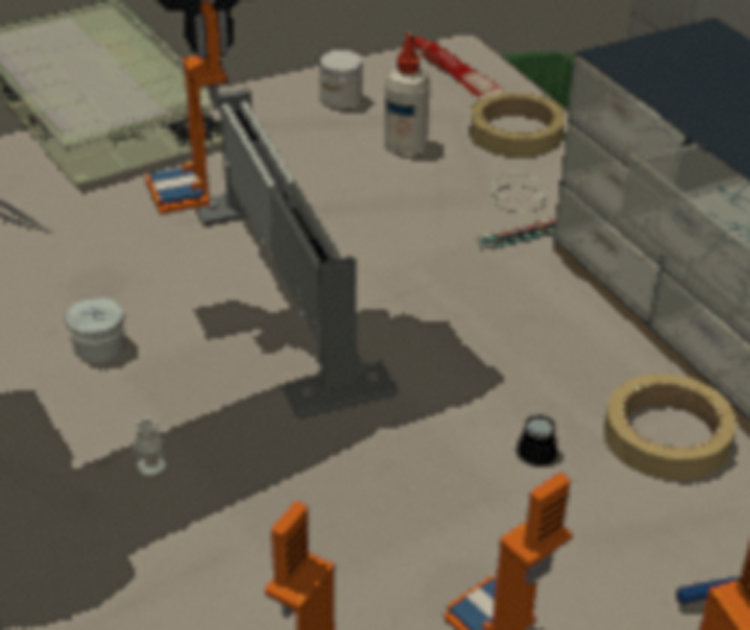

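```bash
python3 - <<'E'
from h import *
import pickle
np.set_printoptions(precision=4,suppress=True)
rec=pickle.load(open('rec.pkl','rb'));t0=pickle.load(open('t0.pkl','rb'))
res=.0002
def fit(f,ya,yb,dbg=None):
    im=rect(f,.54,.65,ya,yb,.125,res).astype(float)
    g=cv2.GaussianBlur(im.mean(2),(3,3),0)
    out=[]
    for c in range(0,im.shape[1],4):
        y=yb-c*res; x0=.5966+.1027*(y-.1)
        rc=int((.65-x0)/res); col=g[:,c]
        # channel-side edges: dark(56)->bright crossing level 92 from center outward
        up=rc-15
        while up>0 and col[up]<93: up-=1
        dn=rc+15
        while dn<len(col)-1 and col[dn]<93: dn+=1
        if (dn-up)*res<.02: out.append((y,.65-up*res,.65-dn*res))
    o=np.array(out)
    for _ in range(4):
        P=[np.polyfit(o[:,0]-.1,o[:,k],1) for k in (1,2)]
        r=[o[:,k]-np.polyval(P[k-1],o[:,0]-.1) for k in (1,2)]
        k=(abs(r[0])<.0006)&(abs(r[1])<.0006)
        if k.sum()<10: break
        o=o[k]
    print(len(o),'back inner',P[0],'front inner',P[1],'mid at .1',(P[0][1]+P[1][1])/2,'w',P[0][1]-P[1][1],r[0].std(),r[1].std())
fit(rec[0],.075,.17);fit(rec[1],.0,.16);fit(t0,.12,.17)
save('t0r.png',rect(t0,.54,.65,.03,.25,.125,.0003))
E
```

```text
119 back inner [0.1027 0.6031] front inner [0.1023 0.59  ] mid at .1 0.5965269833357072 w 0.013102075202962582 0.00013484808121654965 0.00012651577206803665
200 back inner [0.1021 0.6031] front inner [0.1026 0.59  ] mid at .1 0.5965835784894624 w 0.013097533338333633 0.00013452523081542326 0.00013193472200020466
63 back inner [0.1013 0.6031] front inner [0.1034 0.5901] mid at .1 0.5966204197068614 w 0.01301873559907818 0.00011330293717202901 0.00012823678897430957
```

View pics/t0r.png

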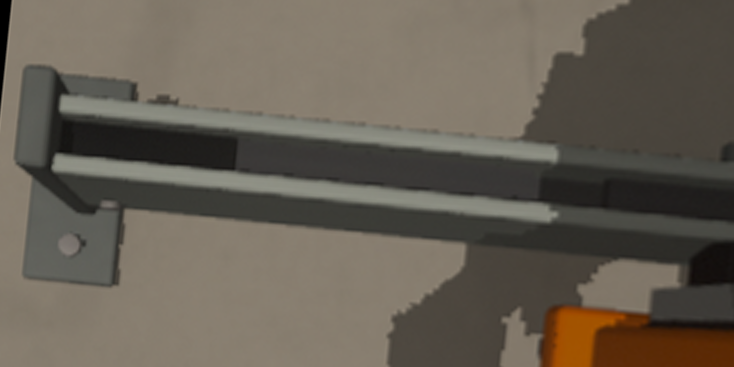

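```bash
cat >> h.py <<'E'
AR=-np.arctan(.1024)
def xc(y): return .5963+.1024*(y-.1)
def P(y,z,dx=0): return [xc(y)+dx,y,z]
def fs(n=6):
    F=[]
    for _ in range(n):
        sleep(.02);F.append(get_state()['contact_force'])
    return np.mean(F,0)
E
python3 - <<'E'
from h import *
np.set_printoptions(precision=3,suppress=True)
move_l(P(.108,.23),velocity=.1,rot=rotyaw(AR))
print(get_state()['position'])
print(move_l(P(.108,.176),velocity=.08,until_force=5));sleep(.3)
s=get_state();f0=fs();print('pre',s['position'],f0,s['clock'])
np.save('f0.npy',f0)
f=wf();save('d0.png',f['img'],1.4)
g=grab_frame('scene');save('d0s.png',g['img'][90:210,190:310],5)
h=move_l(P(.108,.166),velocity=.03,until_force=2.5);sleep(.15);s=get_state();print(h,s['position'],fs()-f0,s['clock'])
E
```

```text
[0.597 0.108 0.23 ]
False
pre [0.597 0.108 0.176] [ 0.071  0.269 -1.706] 15.6667
False [0.597 0.108 0.166] [ 0.072 -0.372  0.12 ] 16.5
```

View pics/d0.png

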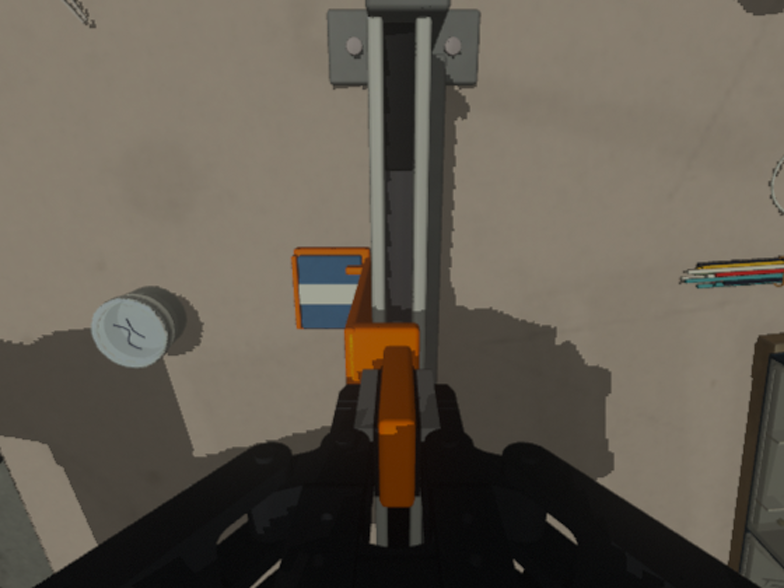

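View pics/d0s.png

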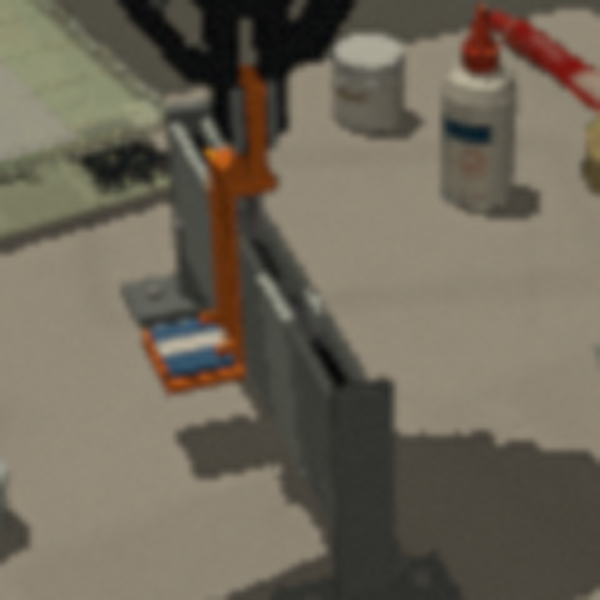

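```bash
python3 - <<'E'
from h import *
np.set_printoptions(precision=3,suppress=True)
f0=np.load('f0.npy')
z=.162
while z>.1535:
    move_l(P(.108,z),velocity=.03);sleep(.08);d=fs(4)-f0;print(z,get_state()['position'][2],d)
    if d[2]>2.6: break
    z-=.001
print(get_state()['clock'])
E
```

```text
0.162 0.16196092818073102 [-0.068 -0.584  0.04 ]
0.161 0.1610245001647727 [ 0.076 -0.506  0.42 ]
0.16 0.16000291923371485 [-0.109 -0.845  0.247]
0.159 0.15912180866767092 [ 0.081 -0.473  1.3  ]
0.158 0.15813874389998803 [-0.145 -0.618  2.213]
0.157 0.15710326438688546 [0.754 0.583 2.43 ]
0.156 0.1560811972740947 [0.721 0.227 3.216]
19.4333
```

```bash
python3 - <<'E'
from h import *
np.set_printoptions(precision=3,suppress=True)
f0=np.load('f0.npy')
ys=list(np.arange(.104,.081,-.004))+list(np.arange(.080,.0645,-.001))
for y in ys:
    move_l(P(y,.1562),velocity=.03);sleep(.05);d=fs(4)-f0;print(round(y,4),get_state()['position'],d)
    if d[2]<1.2 or np.hypot(d[0],d[1])>5: break
print(get_state()['clock'])
E
```

```text
0.104 [0.597 0.104 0.156] [-0.166  0.795  3.257]
0.1 [0.596 0.1   0.156] [-0.419  0.24   3.512]
0.096 [0.596 0.096 0.156] [-0.079  0.142  3.4  ]
0.092 [0.595 0.092 0.156] [0.759 0.715 3.559]
0.088 [0.595 0.088 0.156] [0.163 0.282 3.759]
0.084 [0.595 0.084 0.156] [0.421 0.169 3.405]
0.08 [0.594 0.08  0.156] [0.147 0.331 3.059]
0.079 [0.594 0.079 0.156] [0.281 1.345 2.947]
0.078 [0.594 0.078 0.156] [-0.01   0.994  3.153]
0.077 [0.594 0.077 0.156] [ 0.161 -0.474  2.42 ]
0.076 [0.594 0.076 0.156] [-0.407 -0.814 -0.033]
23.7
```

```bash
python3 - <<'E'
from h import *
np.set_printoptions(precision=3,suppress=True)
f0=np.load('f0.npy')
for y in (.0748,.0738):
    move_l(P(y,.1562),velocity=.03);sleep(.05);d=fs(4)-f0;print(round(y,4),get_state()['position'],d)
    if abs(d[1])>2: break
z=.1545
while z>.1455:
    h=move_l(P(y,z),velocity=.03,until_force=6);sleep(.05);d=fs(4)-f0;print(z,h,get_state()['position'],d)
    if d[2]>2.5 or np.hypot(d[0],d[1])>5: break
    z-=.0015 if z>.151 else .0007
print(get_state()['clock'])
f=wf();save('n0.png',f['img'],1.4)
g=grab_frame('scene');save('n0s.png',g['img'][90:210,190:310],5)
E
```

```text
0.0748 [0.594 0.075 0.156] [ 0.594 -0.412  0.635]
0.0738 [0.594 0.074 0.156] [ 0.112 -0.484  0.064]
0.1545 False [0.594 0.074 0.154] [-0.012  0.031  0.632]
0.153 False [0.594 0.074 0.153] [ 0.17   0.062 -0.1  ]
0.1515 False [0.594 0.074 0.151] [-0.038 -0.209 -0.363]
0.15 False [0.594 0.074 0.15 ] [ 0.125 -0.233 -0.224]
0.1493 False [0.594 0.074 0.149] [ 0.04  -0.134  0.218]
0.14859999999999998 False [0.594 0.074 0.149] [-0.051 -0.467  0.065]
0.14789999999999998 False [0.594 0.074 0.148] [ 0.234 -0.34   0.228]
0.14719999999999997 False [0.594 0.074 0.147] [ 0.088 -0.336  0.387]
0.14649999999999996 False [0.594 0.074 0.147] [-2.236 -0.407  6.783]
27.7333
```

View pics/n0s.png

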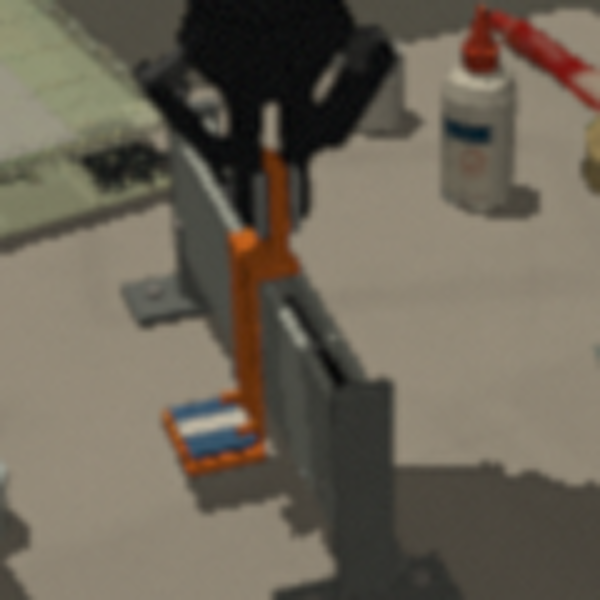

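```bash
python3 - <<'E'
from h import *
np.set_printoptions(precision=3,suppress=True)
f0=np.load('f0.npy')
move_l(P(.0738,.1469),velocity=.02);sleep(.1);print(fs()-f0)
let_go();sleep(.5);s=get_state();print(s['finger_gap'],fs()-f0)
f=wf();save('e0.png',f['img'],1.4)
move_l(P(.0738,.25),velocity=.1,until_force=8);sleep(.3);print(get_state()['position'])
f=wf();save('e1.png',f['img'],1.4)
q=get_state()['position']
move_l([.45,.25,.3],velocity=.2);sleep(.5)
g=grab_frame('scene');save('e1s.png',g['img'][90:250,190:350],4)
for n in ('grip','tip','carrier'): print(n,[(np.round(d['centre'],1).tolist(),round(d['score'],2)) for d in tip_of('scene',n)])
t=grab_frame('top');save('e1t.png',t['img'][150:300,110:340],3.2)
for n in ('grip','tip','carrier'): print(n,[(np.round(d['centre'],1).tolist(),round(d['score'],2)) for d in tip_of('top',n)])
print('expect grip',[.594,.0735,.167],proj(g,[.594,.0735,.167]),proj(t,[.594,.0735,.167]),get_state()['clock'])
E
```

```text
[-1.459 -0.56   6.096]
1.0022829656537047 [-0.238 -0.24   1.558]
[0.593 0.074 0.25 ]
grip [([403.0, 270.8], 0.97), ([243.8, 259.0], 0.83), ([329.4, 249.6], 0.69), ([240.8, 130.0], 0.63)]
tip [([329.8, 271.0], 0.86), ([398.8, 292.7], 0.79), ([245.1, 283.2], 0.73), ([242.2, 150.2], 0.67)]
carrier [([389.5, 318.0], 0.85), ([247.2, 305.1], 0.73), ([325.4, 298.5], 0.72), ([248.4, 177.0], 0.69)]
grip [([185.8, 199.2], 0.94), ([410.6, 159.9], 0.9), ([368.6, 198.7], 0.7), ([355.0, 263.0], 0.67)]
tip [([349.4, 262.3], 0.9), ([195.0, 201.7], 0.89), ([364.4, 205.1], 0.85), ([398.2, 171.5], 0.78), ([197.5, 207.8], 0.63)]
carrier [([197.0, 210.4], 0.95), ([344.7, 266.5], 0.78), ([358.3, 212.7], 0.69)]
expect grip [0.594, 0.0735, 0.167] [243.854 128.211] [184.141 196.082] 33.4
```

View pics/e1.png

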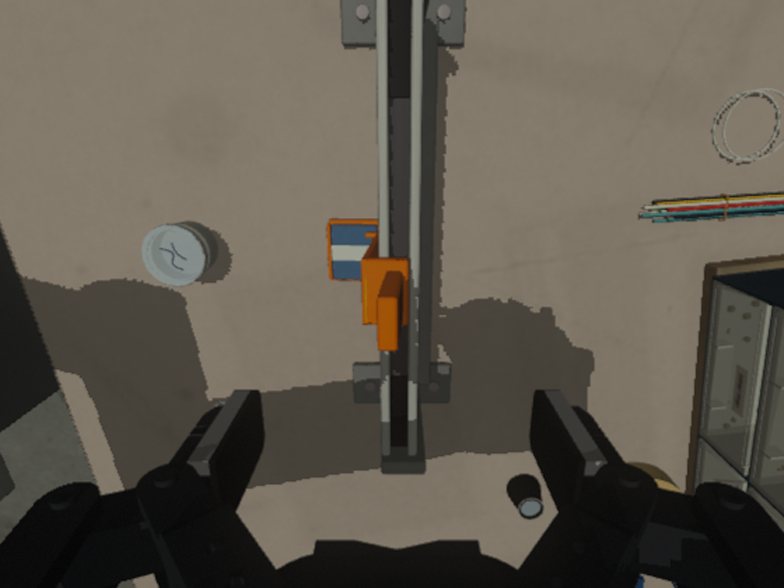

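View pics/e1s.png

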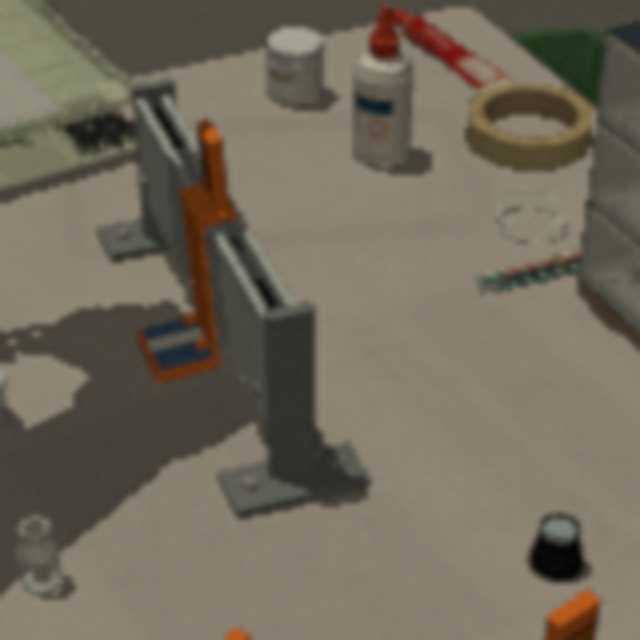

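View pics/e1t.png

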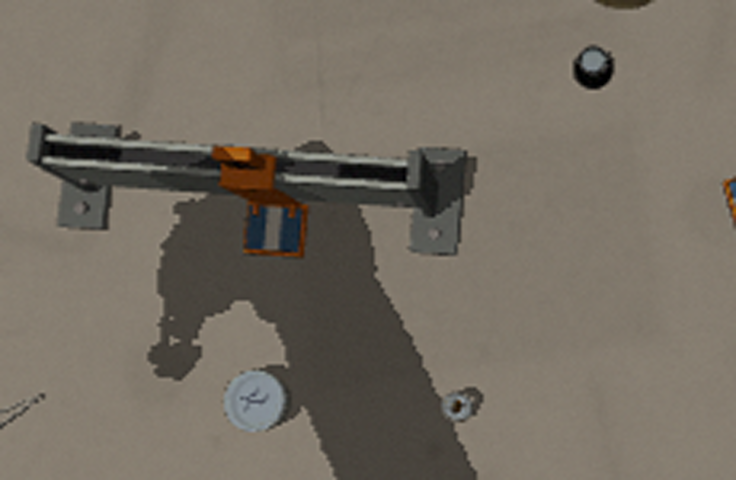

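```bash
python3 - <<'E'
from h import *
a=grab_frame('scene');sleep(.7);b=grab_frame('scene')
d=np.abs(a['img'].astype(int)-b['img'])[100:200,210:270];print(d.max(),d.mean(),get_state()['clock'],np.abs(get_state()['joint_velocities']).max())
print(sign_off())
E
```

```text
6 0.683 34.2 0.0022046479094207285
the job is handed in; nothing more can be done
None
```

I hung the left-most orange carrier on the drying rail, home on the channel floor in the notch, and handed the job in at 34.2 s on the robot clock.

- **Placing:** I gripped the carrier by its tab and lifted its hook over the lip. It landed on the sprung track about 34 mm from the notch along the robot's y axis. I pressed with about 3–4 N and slid it until the vertical force fell to zero at y ≈ 0.076 m, where the notch looked to be in the picture.
- **Home on the floor:** I lowered it until it touched the channel floor, with at most about 7 N read at my checks. The height fits the floor to about 1.5 mm. I then let go and moved the arm clear.
- **Last checks:** Two scene pictures 0.7 s apart showed the carrier still, with only image noise between them. In the last pictures, the vial, pot and magnifier look to be where they stood.
- **One disagreement:** The hanging carrier leans a few degrees toward its tile side. The detected grip point sat about 5 mm from where an exactly upright carrier would put it. I took this as the hook's play in the channel and the off-centre weight, and left it as it hung.

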